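Swing the prep tray round its corner peg to the stop rail

TASK

The wooden tray lies across the front of the table, in the cook's way; its corner eye sits on a steel peg fixed to the table. Push its free end round the peg, a quarter turn anticlockwise seen from above and flat on the table, until its long side lies along the dark wooden stop rail, then let go. Do not lift the tray off, and leave the grey tray and the green-lidded jar where they stand.

Things in the scene. Friction and masses are not known exactly. Their poses are not given: they have to be found in the camera images.
- tray: loose open wooden tray, 240x140x50 mm, 0.3-0.6 kg plus two loose carrot pieces. A steel eye (44 mm ring, 27 mm hole, 24 mm high) at one corner turns freely on the peg. Origin: eye centre, underside. x runs along the tray to its free end, y across, z up. Its walls span x 20..260, y -22..118 mm. Push the long side y = -22 (facing the robot at the start) near the free end, e.g. at x = 210
- tray_end (a point): point on the tray's pushed long side near its free end, half-way up: x 210, y -22, z 25 mm in the tray's frame, on the outer face; push here square to the face
- pivot: fixed steel peg, 18 mm across, 45 mm high, with a fixed dark wooden stop rail, one body. Origin: peg axis at table height, z up. Rail: x 100..240, y 122..142 mm, 30 mm high. When the tray's x axis points along this x axis the turn is complete: the tray's long side y = 118 then lies along the rail with 4 mm play. At the start it is about 90 degrees clockwise of that
- grey_tray: bystander: loose plain grey plastic tray without eye, 200 x 130 x 50 mm, origin at the centre of its underside; leave alone
- jar: bystander: loose clear jar with green lid, 69 mm across, 84 mm high, origin at the centre of its underside; leave alone

How it is judged:
By the outcome, as a careful person would: the job done as asked, in the order asked, and still so for the second after the job is handed in, with the robot touching nothing.
It also fails if it takes over 45 s, if anything falls off the work surface, if the arm or the gripper's body presses on something with over 40 N, if the wrist force passes 120 N, or if a joint passes its speed limit or range.

ROBOT

A 6-joint arm with a two-finger parallel gripper is mounted at the origin on a cart in front of the work surface, level with it; the furniture and walls round the work are solid. World frame = base frame: x ahead of the robot, y to its left, z up, the work surface at z = 0. Lengths are in m, angles in rad, forces in N, time in s.
With the tool pointing down it reaches from about 0.3 to 0.775 m from the base axis. Payload 14.6 kg.
Tool frame: the origin (TCP) lies midway between the tips of the shut fingers; the grasp point (between the pads) lies 19 mm behind it (r.grip_depth is the z of the grasp point in the tool frame, in m); z points along the fingers, y is the direction in which the jaws open and shut (so a half turn about z gives the same grasp; the last joint's range is limited). The gripper opens to 85 mm and grips with 20 to 120 N. Pads are 22 mm wide; open, the fingers measure 114 mm over their backs; the gripper's body (76 mm by 85 mm) begins 54 mm behind the grasp point. The pads swing forward as they close: fully open they stand 13 mm farther back than shut.
Start: joints at [-1.334, 0.3, 1.521, -0, 1.321, -0.067], TCP at [0.165, -0.525, 0.231] pointing down, gripper open.
Joint ranges: [-3.03, 3.03], [-0.79, 2.21], [0.23, 2.52], [-1.04, 4.18], [0, 3.07], [-2.55, 2.55]. Speed limits (rad/s): [2.22, 2.22, 2.57, 3.14, 3.14, 3.14].

INTERFACE

Orientations are given as a rotation vector (axis times angle).
In Python, from station import r, optics gives the robot as it stands. The module is installed in compiled form; this text tells all that it offers.
- The arm moves only by the tool carry_out, never from a script. Its arguments are lists of equal length, an entry for each row: "travel": the shift along the tool's x, y, z in mm, a list of three; "turn": the turn about the tool's z in degrees; "fingers": the closure in counts, from 0 (fully open) to 255 (shut). A call has 1 to 5 rows; each row is the pose to reach, as a shift and turn from the pose commanded when the call began, along the tool's axes at that moment; what a row does not reach only later rows make up. A row lasts 1/8 s, in which the tool goes at most 62.5 mm and 10.7 degrees, less where a joint would pass 70% of its speed; a pose out of reach is approached as far as the arm can. A call with a gripper value outside its range is refused whole. The fingers move at their own pace and stop on an object; "squeeze" is the grip in N (left out, the last holds). Time passes only in rows, so rows that repeat a pose let the fingers close. It gives the time, the measured TCP pose, the force and the opening at its end, in the units of the state.
- r.observe(): the state, without advancing time (a new reading comes with each control period).
- optics.capture(name): name is "side" or "top" or "wrist"; returns a dict with "color" (480x640x3 uint8, red, green, blue), "fovy" (degrees; the focal length in pixels is half the picture's height over the tangent of half this angle, whatever the lens; pixels are square), "cx", "cy" (the principal point, pixels), "extrinsics" (4x4, takes a point from camera to world coordinates). Camera axes: x right, y down, z forward; pixel columns grow to the right and rows downward; lengths in m; the calibration is good to about 2 mm. A picture is of the moment at which its call begins. There is no depth.
- r.sign_off(): hands the job in, once; it reports no verdict.
The state is a dict: "t": time; "joint_positions": joint angles; "qvel": joint speeds; "joint_efforts": joint torques, N m; "tool_pos": TCP position; "eef_rot": TCP orientation; "ft_force": force on the tool from outside, world axes, zero at the start; "torque": the same for the moment, N m; "gripper_width": finger opening in m.
Only numpy, scipy, OpenCV 4.12 (cv2) and the standard library are available. Lean on these libraries where they do the work, as an engineer would, in place of code of your own. Each camera call takes 0.05 s, during which the arm holds its last target.

## Working session

There is one attempt and no reset: what is moved stays moved. The work goes in short steps, Python scripts to look and compute and a tool call to move; the robot and the scene stay as the last step left them, time stands still between calls to the robot, and variables do not carry over. Pictures are saved under pics/ and viewed, and the job is handed in when it is done.

Besides the shell and the picture viewer there is one more tool, called after "Call:" as name(argument=value, ...) on one line, values as JSON. carry_out: Moves the arm, as the interface text tells. Its arguments: {"type":"object","properties":{"travel":{"type":"array","items":{"type":"array","items":{"type":"number"}}},"turn":{"type":"array","items":{"type":"number"}},"fingers":{"type":"array","items":{"type":"number"}},"squeeze":{"type":"number"}},"required":["travel","turn","fingers"]}

```bash
mkdir -p pics; python3 - <<'E'
from station import r, optics
import cv2,numpy as np
s=r.observe(); print({k:np.round(v,3) for k,v in s.items()}, r.grip_depth)
for n in ["top","side"]:
    c=optics.capture(n); cv2.imwrite(f"pics/{n}0.png",c["color"][:,:,::-1]); print(n,c["fovy"],c["cx"],c["cy"],np.round(c["extrinsics"],3).tolist())
E
```

```text
{'t': np.float64(0.0), 'joint_positions': array([-1.334,  0.3  ,  1.522, -0.   ,  1.321, -0.067]), 'qvel': array([ 0.001,  0.001, -0.   ,  0.001, -0.   ,  0.002]), 'joint_efforts': array([-2.0000e-03, -5.4350e+01, -3.6179e+01, -0.0000e+00,  4.0000e-03,
        0.0000e+00]), 'tool_pos': array([ 0.164, -0.525,  0.231]), 'eef_rot': array([-3.104, -0.475,  0.   ]), 'ft_force': array([0.056, 0.565, 0.299]), 'torque': array([-0.029,  0.049, -0.007]), 'gripper_width': np.float64(0.086)} -0.0187
top 56.74940747435917 322.3571003989232 250.78520704542174 [[0.025, -0.986, 0.164, 0.374], [-1.0, -0.024, 0.004, 0.064], [0.0, -0.164, -0.986, 1.181], [0.0, 0.0, 0.0, 1.0]]
side 53.53405747088882 311.18736285431567 241.7336221300103 [[-0.869, -0.277, 0.41, 0.043], [-0.495, 0.494, -0.715, 0.97], [-0.005, -0.824, -0.566, 0.748], [0.0, 0.0, 0.0, 1.0]]
```

View pics/top0.png

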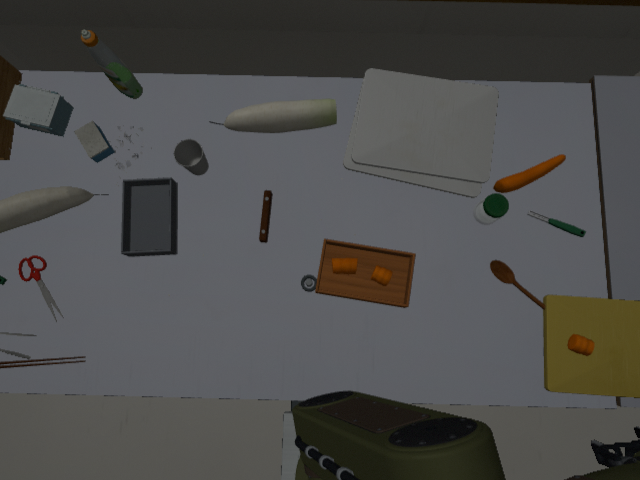

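View pics/side0.png

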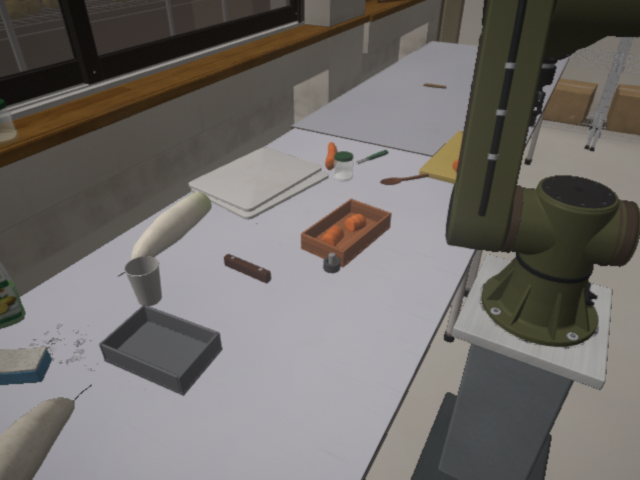

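The top view shows the eye and peg at about (309,283). The tray spans (318..415, 240..305), the rail is at (265,215), the jar at (490,208) and the grey tray at (150,217). Next I'll turn these into positions.

```bash
cat > h.py <<'E'
import numpy as np,cv2
from station import r,optics
def ray(c,u,v,z):
    f=240/np.tan(np.radians(c["fovy"])/2); E=np.array(c["extrinsics"])
    d=E[:3,:3]@np.array([(u-c["cx"])/f,(v-c["cy"])/f,1]); o=E[:3,3]
    return (o+d*(z-o[2])/d[2])[:2]
def proj(c,P):
    f=240/np.tan(np.radians(c["fovy"])/2); E=np.array(c["extrinsics"])
    p=E[:3,:3].T@(np.array(P)-E[:3,3]); return np.array([c["cx"]+f*p[0]/p[2],c["cy"]+f*p[1]/p[2]])
E
python3 - <<'E'
from h import *
c=optics.capture("top"); im=c["color"]
cv2.imwrite("pics/crop0.png",cv2.resize(im[180:330,230:430],None,fx=4,fy=4,interpolation=cv2.INTER_CUBIC)[:,:,::-1])
hsv=cv2.cvtColor(im,cv2.COLOR_RGB2HSV)
m=cv2.inRange(hsv,(3,90,40),(20,255,255)); m[:,:240]=0;m[:,430:]=0;m[:180]=0;m[330:]=0
m=cv2.morphologyEx(m,cv2.MORPH_CLOSE,np.ones((5,5)))
for k in cv2.findContours(m,0,2)[0]:
    if cv2.contourArea(k)<60: continue
    R=cv2.minAreaRect(k);B=cv2.boxPoints(R);print(cv2.contourArea(k),R)
    for z in(0,.03,.05): print(z,[np.round(ray(c,*p,z),3).tolist() for p in B])
for n,p,z in[("eye",(309,283),.024),("jar",(496,205),.084),("boardcorner",(345,165),0.02)]: print(n,np.round(ray(c,*p,z),3))
E
```

```text
4964.5 ((365.4459228515625, 272.8243408203125), (94.20062255859375, 54.7448616027832), 9.462322235107422)
0 [[0.459, 0.087], [0.605, 0.067], [0.569, -0.184], [0.424, -0.159]]
0.03 [[0.457, 0.087], [0.599, 0.067], [0.564, -0.178], [0.423, -0.153]]
0.05 [[0.455, 0.086], [0.595, 0.067], [0.561, -0.174], [0.422, -0.15]]
98.0 ((264.0821838378906, 214.71917724609375), (5.2342400550842285, 47.36986541748047), 6.009005546569824)
0 [[0.601, 0.241], [0.734, 0.234], [0.732, 0.22], [0.6, 0.227]]
0.03 [[0.595, 0.237], [0.724, 0.23], [0.723, 0.216], [0.594, 0.223]]
0.05 [[0.591, 0.234], [0.718, 0.227], [0.717, 0.213], [0.59, 0.22]]
eye [0.48  0.102]
jar [ 0.685 -0.37 ]
boardcorner [0.806 0.013]
```

View pics/crop0.png

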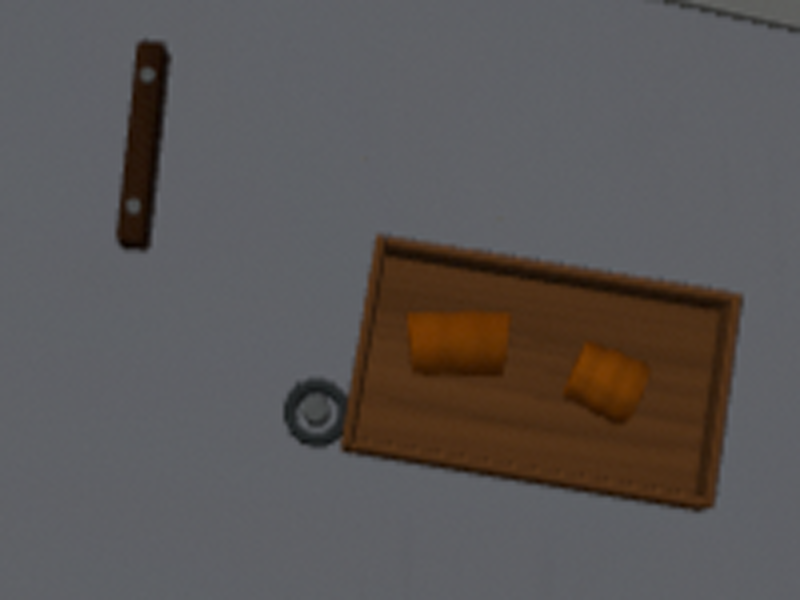

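The 4× crop shows the tray's rim corners at (343,450), (708,510), (742,295) and (378,237). The rail runs from (134,245) to (152,43), and the peg is at (316,409).

```bash
python3 - <<'E'
from h import *
c=optics.capture("top")
q=lambda p,z:ray(c,230-.4+p[0]/4,180-.4+p[1]/4,z)
T=[q(p,.05) for p in[(343,450),(708,510),(742,295),(378,237)]]
Rl=[q(p,.03) for p in[(120,245),(150,248),(168,46),(138,42)]]
print(np.round(T,4),np.round(Rl,4))
ey=q((316,412),.024); pk=q((317,407),.045); print("eye",ey,"peg",pk)
# fit tray pose
def fit(M,P):
    M=np.array(M)/1e3;P=np.array(P);a=M-M.mean(0);b=P-P.mean(0)
    th=np.arctan2((a[:,0]*b[:,1]-a[:,1]*b[:,0]).sum(),(a*b).sum());R=np.array([[np.cos(th),-np.sin(th)],[np.sin(th),np.cos(th)]])
    t=P.mean(0)-R@M.mean(0);print(np.degrees(th),t,"res",np.round((P-M@R.T-t)*1e3,1).tolist());return th,R,t
th,R,t=fit([(20,-22),(260,-22),(260,118),(20,118)],T)
fit([(100,142),(100,122),(240,122),(240,142)],Rl)
print("end",R@[.21,-.022]+t)
s=r.observe();from scipy.spatial.transform import Rotation as Ro
print(np.round(Ro.from_rotvec(s["eef_rot"]).as_matrix(),3))
E
```

```text
[[ 0.4551  0.084 ]
 [ 0.423  -0.1475]
 [ 0.5612 -0.1703]
 [ 0.5934  0.0651]] [[0.5877 0.2348]
 [0.5862 0.215 ]
 [0.7243 0.2091]
 [0.7266 0.2294]]
eye [0.48129205 0.10267584] peg [0.48256497 0.10143561]
-98.03155266643887 [0.48021613 0.1031209 ] res [[-0.5, -2.4], [0.9, 3.7], [0.4, 0.5], [-0.9, -1.8]]
-2.3943393358603027 [0.48081801 0.09731161] res [[1.0, -0.2], [0.3, -0.0], [-1.4, -0.0], [0.0, 0.2]]
end [ 0.42909106 -0.10174546]
[[ 0.954  0.299 -0.   ]
 [ 0.299 -0.954  0.001]
 [ 0.    -0.001 -1.   ]]
```

Call:
carry_out(travel=[[35,-35,0],[70,-75,0],[100,-110,0],[130,-140,0],[165,-175,0]], turn=[3,6,9,11,13], fingers=[255,255,255,255,255], squeeze=60)

```text
t: 0.82
tool_pos: [0.27, -0.3072, 0.2313]
eef_rot: [3.139, 0.118, 0.0]
ft_force: [1.3, 0.2, 0.7]
gripper_width: -0.0001
```

Call:
carry_out(travel=[[25,-45,0],[55,-90,0],[80,-135,0],[105,-180,20],[117,-207,60]], turn=[3,6,9,11,12], fingers=[255,255,255,255,255])

```text
t: 1.45
tool_pos: [0.3716, -0.0914, 0.1716]
eef_rot: [3.134, -0.207, 0.005]
ft_force: [1.1, -0.4, -0.1]
gripper_width: -0.0002
```

```bash
cat > look.py <<'E'
import sys
from h import *
c=optics.capture("top");w=optics.capture("side")
n=sys.argv[1]
cv2.imwrite(f"pics/{n}.png",np.hstack([cv2.resize(c["color"][100:400,180:480],(400,400)),cv2.resize(w["color"][100:350,180:430],(400,400))])[:,:,::-1])
s=r.observe();print(s["t"],np.round(s["tool_pos"],4),np.round(s["eef_rot"],3),np.round(s["ft_force"],1),np.round(s["joint_positions"],2))
E
python3 look.py a1
```

```text
1.55 [ 0.3693 -0.0906  0.1683] [-3.133  0.204  0.008] [ 0.3 -0.6  1.1] [-0.34 -0.01  2.03  0.    1.12  1.36]
```

View pics/a1.png

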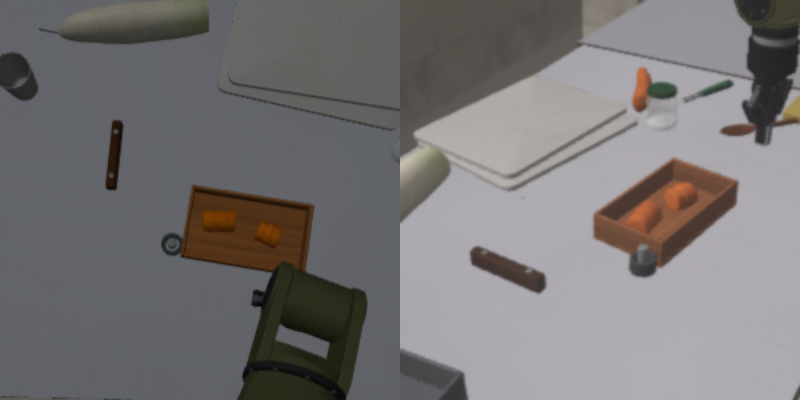

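The gripper now hangs in front of the tray's free end, at about (765,120) in the side half. The tray hasn't moved. I'll lower it to z of about 0.022.

Call:
carry_out(travel=[[0,0,50],[0,0,95],[0,0,130],[0,0,146],[0,0,146]], turn=[0,0,0,0,0], fingers=[255,255,255,255,255])

```text
t: 2.17
tool_pos: [0.3701, -0.0935, 0.0251]
eef_rot: [-3.134, 0.209, 0.002]
ft_force: [0.2, -0.1, 0.4]
gripper_width: 0.0001
```

Call:
carry_out(travel=[[12,0,0],[24,0,0],[34,0,0],[42,0,0],[48,0,0]], turn=[0,0,0,0,0], fingers=[255,255,255,255,255])

```text
t: 2.8
tool_pos: [0.4184, -0.0995, 0.0253]
eef_rot: [-3.135, 0.208, 0.0]
ft_force: [0.0, 0.3, 0.8]
gripper_width: -0.0003
```

```bash
python3 look.py a2
```

```text
2.9 [ 0.4184 -0.0995  0.0253] [ 3.135 -0.208  0.   ] [ 0.3 -0.6 -0.4] [-0.32  0.35  2.02  0.    0.77  1.38]
```

View pics/a2.png

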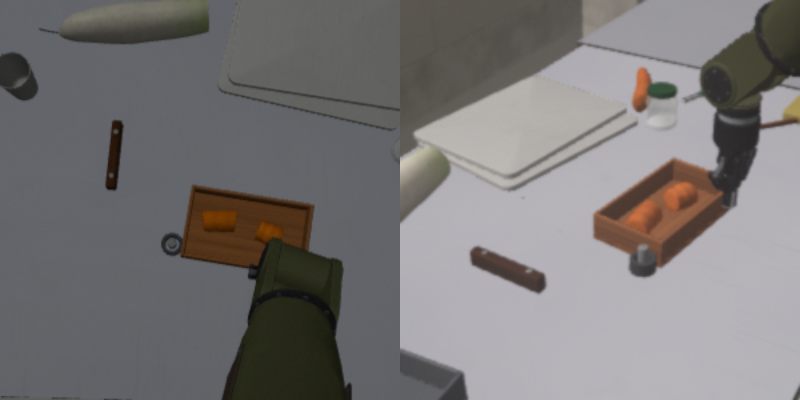

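The fingertips stand at the face near the free end. Next I'll work out the arc rows.

```bash
cat > plan.py <<'E'
import sys
from h import *
from scipy.spatial.transform import Rotation as Ro
P=np.array([.481,.102])
s=r.observe();M=Ro.from_rotvec(s["eef_rot"]).as_matrix()
yaw=np.degrees(np.arctan2(M[1,0],M[0,0]))  # tool x yaw = th+90
th0=yaw-90
off=float(sys.argv[1]); print("yaw",round(yaw,2),"th",round(th0,2),np.round(s["tool_pos"],4))
d=P-s["tool_pos"][:2]
for th in map(float,sys.argv[2:]):
    a=np.radians(th);R=np.array([[np.cos(a),-np.sin(a)],[np.sin(a),np.cos(a)]])
    g=P+R@[.21,-.022-off]-s["tool_pos"][:2]
    w=M.T@np.r_[g,0.0]
    print(th,np.round(w*1e3,1),"turn",round(-(th-th0),1))
E
python3 plan.py .011 -94 -90 -86 -82 -78
```

```text
yaw -7.58 th -97.58 [ 0.4184 -0.0995  0.0253]
-94.0 [15.7  3.7  0. ] turn -3.6
-90.0 [30.5  4.6  0. ] turn -7.6
-86.0 [45.3  4.4  0. ] turn -11.6
-82.0 [60.1  3.2  0. ] turn -15.6
-78.0 [74.8  0.9  0. ] turn -19.6
```

Call:
carry_out(travel=[[15,2,1],[30,3,2],[45,3,2],[60,3,2],[75,1,2]], turn=[-3.6,-7.6,-11.6,-15.6,-19.6], fingers=[255,255,255,255,255])

```text
t: 3.52
tool_pos: [0.492, -0.1104, 0.0231]
eef_rot: [-3.124, -0.332, 0.002]
ft_force: [-2.8, -0.7, 1.8]
gripper_width: -0.0001
```

```bash
python3 look.py a3; python3 plan.py .011 -74 -70 -66 -62 -58
```

```text
3.625 [ 0.4927 -0.1104  0.0232] [3.124 0.33  0.   ] [-0.   0.4 -0.2] [-0.29  0.48  1.82  0.    0.84  1.07]
yaw 12.07 th -77.93 [ 0.4927 -0.1104  0.0232]
-74.0 [14.4  1.7  0. ] turn -3.9
-70.0 [29.2  2.4  0. ] turn -7.9
-66.0 [44.   2.2  0. ] turn -11.9
-62.0 [58.8  0.9  0. ] turn -15.9
-58.0 [73.5 -1.4  0. ] turn -19.9
```

View pics/a3.png

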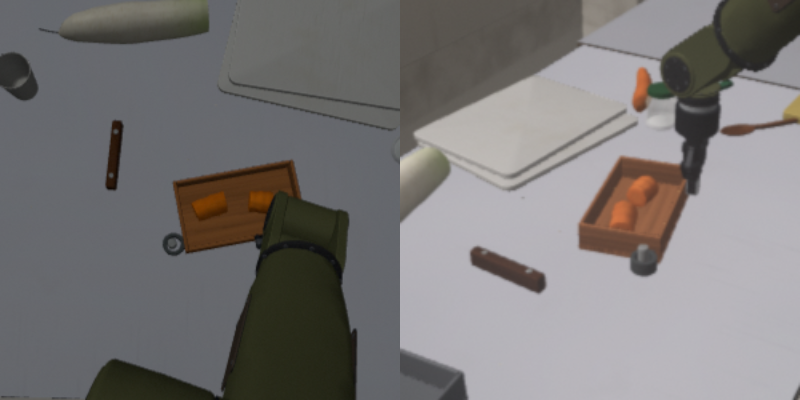

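The tray is turning on the peg, its long edge now running up and to the right in the top half, and the push force is about 3 N. I'll carry on along the arc.

Call:
carry_out(travel=[[14,1.5,0],[29,2,0],[44,2,0],[59,1,0],[73,-1.5,0]], turn=[-4,-8,-12,-16,-20], fingers=[255,255,255,255,255])

```text
t: 4.25
tool_pos: [0.5628, -0.0937, 0.023]
eef_rot: [-3.019, -0.866, 0.002]
ft_force: [-2.0, -1.1, 0.2]
gripper_width: -0.0001
```

```bash
python3 look.py a4; python3 plan.py .011 -54 -50 -46 -42 -38
```

```text
4.35 [ 0.5633 -0.0933  0.0232] [-3.02  -0.866 -0.   ] [-0.8 -0.4  0.1] [-0.23  0.6   1.62  0.    0.92  0.78]
yaw 32.0 th -58.0 [ 0.5633 -0.0933  0.0232]
-54.0 [15.4  2.5  0. ] turn -4.0
-50.0 [30.2  3.3  0. ] turn -8.0
-46.0 [45.1  3.   0. ] turn -12.0
-42.0 [59.8  1.7  0. ] turn -16.0
-38.0 [74.5 -0.6  0. ] turn -20.0
```

View pics/a4.png

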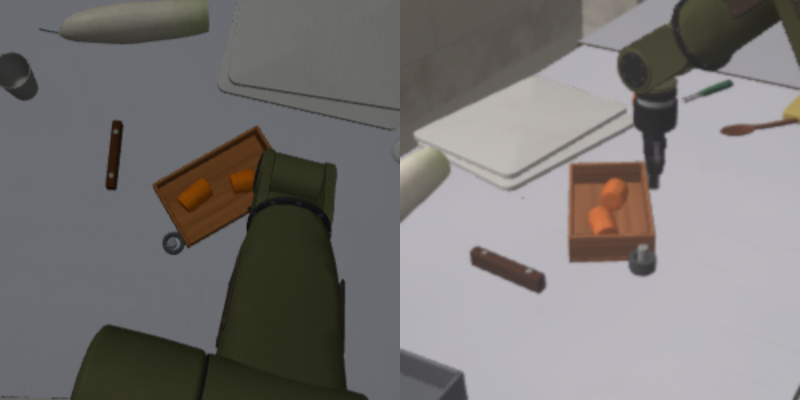

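The tray is about 40° round with its eye still on the peg. I'll continue.

Call:
carry_out(travel=[[15,2.5,0],[30,3,0],[45,3,0],[60,1.5,0],[74,-0.5,0]], turn=[-4,-8,-12,-16,-20], fingers=[255,255,255,255,255])

```text
t: 4.97
tool_pos: [0.6251, -0.0543, 0.0231]
eef_rot: [-2.824, -1.376, 0.001]
ft_force: [0.1, -1.9, 0.0]
gripper_width: -0.0003
```

```bash
python3 look.py a5; python3 plan.py .011 -34 -30 -26 -22 -19
```

```text
5.075 [ 0.6255 -0.0536  0.0231] [-2.824 -1.376  0.   ] [-0.4 -0.3 -0.8] [-0.14  0.7   1.45  0.    1.    0.52]
yaw 51.95 th -38.05 [ 0.6255 -0.0536  0.0231]
-34.0 [15.4  2.1 -0. ] turn -4.0
-30.0 [30.2  2.9 -0. ] turn -8.0
-26.0 [45.1  2.6 -0. ] turn -12.0
-22.0 [59.8  1.2 -0. ] turn -16.0
-19.0 [70.8 -0.4 -0. ] turn -19.0
```

View pics/a5.png

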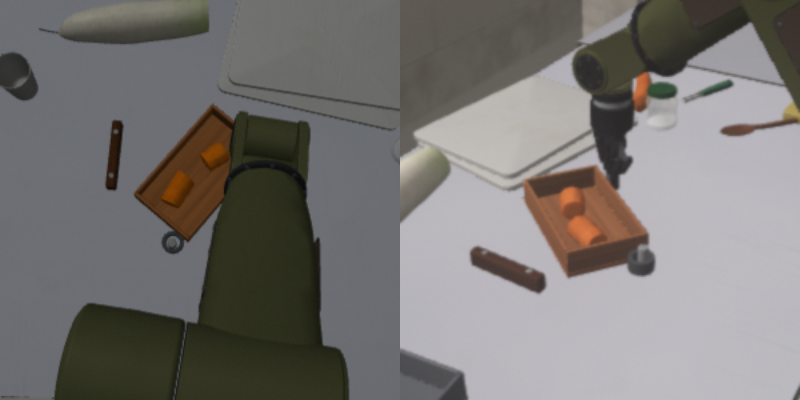

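The tray is about 60° round and closing on the rail. I'll continue.

Call:
carry_out(travel=[[15,2,0],[30,3,0],[45,2.5,0],[60,1,0],[71,-0.5,0]], turn=[-4,-8,-12,-16,-19], fingers=[255,255,255,255,255])

```text
t: 5.7
tool_pos: [0.6686, 0.002, 0.0231]
eef_rot: [-2.558, -1.823, 0.001]
ft_force: [0.9, -1.6, -1.3]
gripper_width: -0.0002
```

```bash
python3 look.py a6; python3 plan.py .011 -16 -13 -11 -9 -8 -7 -6 -5 -4 -3 -2
```

```text
5.8 [0.6689 0.0027 0.0232] [-2.557 -1.824  0.   ] [-0.  -0.3  0.4] [-0.05  0.78  1.3   0.    1.06  0.28]
yaw 71.0 th -19.0 [0.6689 0.0027 0.0232]
-16.0 [10.8  1.5  0. ] turn -3.0
-13.0 [21.9  2.3  0. ] turn -6.0
-11.0 [29.3  2.6  0. ] turn -8.0
-9.0 [36.7  2.6  0. ] turn -10.0
-8.0 [40.4  2.5  0. ] turn -11.0
-7.0 [44.1  2.3  0. ] turn -12.0
-6.0 [47.8  2.1  0. ] turn -13.0
-5.0 [51.5  1.8  0. ] turn -14.0
-4.0 [55.2  1.4  0. ] turn -15.0
-3.0 [58.9  1.   0. ] turn -16.0
-2.0 [62.6  0.5  0. ] turn -17.0
```

View pics/a6.png

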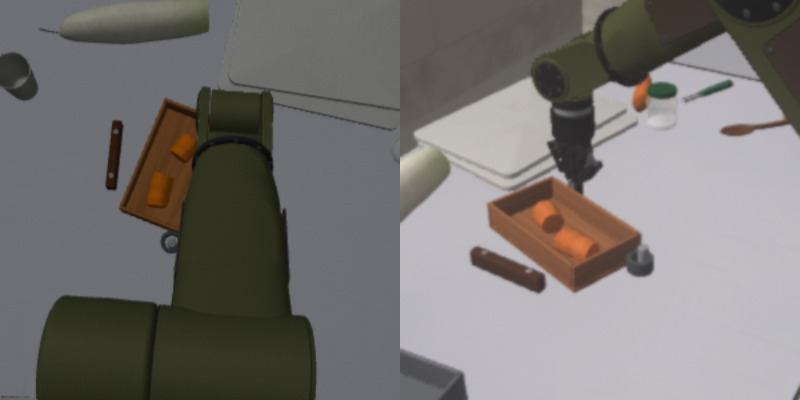

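Call:
carry_out(travel=[[11,1.5,0],[22,2.5,0],[29,2.5,0],[36,2.5,0],[40,2.5,0]], turn=[-3,-6,-8,-10,-11], fingers=[255,255,255,255,255])

```text
t: 6.42
tool_pos: [0.6846, 0.0396, 0.0233]
eef_rot: [2.369, 2.063, 0.0]
ft_force: [-0.2, -1.3, 1.1]
gripper_width: -0.0
```

```bash
python3 look.py a7; python3 plan.py .011 -7 -6 -5 -4 -3 -2 -1; python3 - <<'E'
from h import *
c=optics.capture("top")
cv2.imwrite("pics/c7.png",cv2.resize(c["color"][165:315,220:370],None,fx=4,fy=4,interpolation=cv2.INTER_CUBIC)[:,:,::-1])
E
```

```text
6.525 [0.6845 0.0398 0.0233] [-2.37  -2.062 -0.   ] [-0.   0.6  0.2] [0.   0.81 1.24 0.   1.09 0.14]
yaw 82.05 th -7.95 [0.6845 0.0398 0.0233]
-7.0 [4.  0.4 0. ] turn -0.9
-6.0 [7.6 0.9 0. ] turn -1.9
-5.0 [11.3  1.3  0. ] turn -2.9
-4.0 [15.   1.7  0. ] turn -3.9
-3.0 [18.7  1.9  0. ] turn -4.9
-2.0 [22.4  2.2  0. ] turn -5.9
-1.0 [26.1  2.3  0. ] turn -6.9
```

View pics/c7.png

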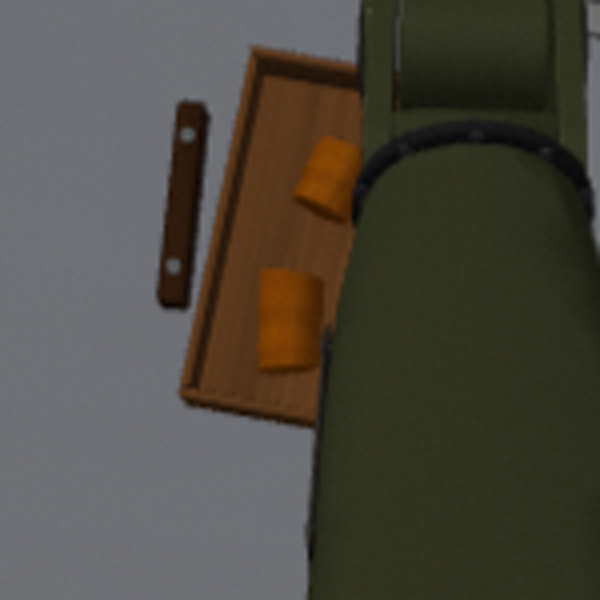

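In the 4× crop the tray's long edge runs (185,395)–(253,48), about 6° short of the rail at (175,303)–(193,103). I'll close the gap slowly.

Call:
carry_out(travel=[[4,0.5,0],[7.5,1,0],[11,1.5,0],[15,1.5,0],[17,2,0]], turn=[-1,-2,-3,-4,-4.5], fingers=[255,255,255,255,255])

```text
t: 7.2
tool_pos: [0.6888, 0.0561, 0.0233]
eef_rot: [-2.287, -2.154, 0.0]
ft_force: [-0.3, -0.8, -1.0]
gripper_width: 0.0
```

```bash
python3 look.py a8; python3 plan.py .011 -3 -2.5 -2 -1.5 -1 -0.5 0; python3 - <<'E'
from h import *
c=optics.capture("top")
cv2.imwrite("pics/c8.png",cv2.resize(c["color"][165:315,220:370],None,fx=4,fy=4,interpolation=cv2.INTER_CUBIC)[:,:,::-1])
E
```

```text
7.3 [0.6888 0.0562 0.0233] [-2.287 -2.153 -0.   ] [ 0.1  0.4 -0.6] [0.03 0.82 1.22 0.   1.09 0.09]
yaw 86.53 th -3.47 [0.6888 0.0562 0.0233]
-3.0 [1.9 0.1 0. ] turn -0.5
-2.5 [3.7 0.4 0. ] turn -1.0
-2.0 [5.6 0.6 0. ] turn -1.5
-1.5 [7.4 0.8 0. ] turn -2.0
-1.0 [9.2 1.1 0. ] turn -2.5
-0.5 [11.1  1.3  0. ] turn -3.0
0.0 [12.9  1.5  0. ] turn -3.5
```

View pics/c8.png

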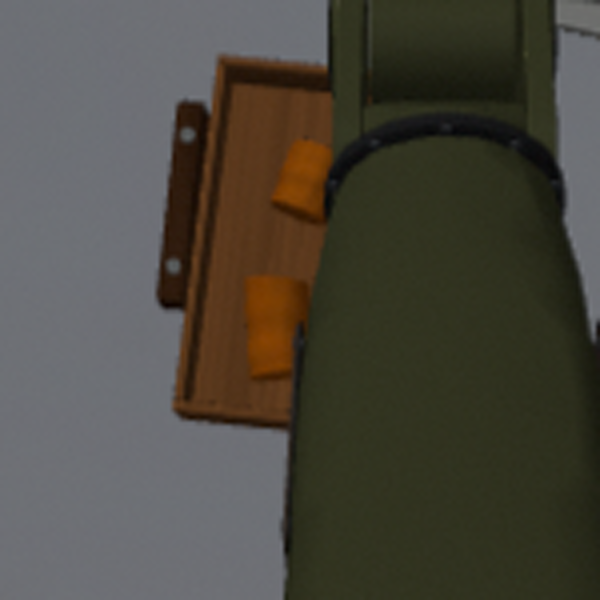

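View pics/a8.png

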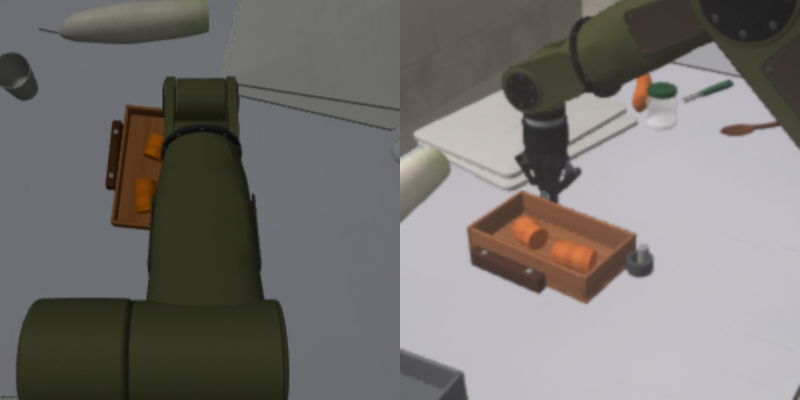

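The tray is now close beside the rail, with its edge about 1–1.5° short of parallel. I'll take a few more millimetres while watching the force.

Call:
carry_out(travel=[[1,0,0],[2,0,0],[3,0.5,0],[4,0.5,0],[4,0.5,0]], turn=[-0.3,-0.6,-0.9,-1.1,-1.1], fingers=[255,255,255,255,255])

```text
t: 7.98
tool_pos: [0.6896, 0.0599, 0.0234]
eef_rot: [2.267, 2.175, 0.0]
ft_force: [1.2, -1.4, 1.2]
gripper_width: 0.0004
```

```bash
python3 look.py a9; python3 - <<'E'
from h import *
c=optics.capture("top")
cv2.imwrite("pics/c9.png",cv2.resize(c["color"][170:275,250:320],None,fx=8,fy=5.7,interpolation=cv2.INTER_CUBIC)[:,:,::-1])
E
```

```text
8.075 [0.6896 0.0598 0.0233] [-2.267 -2.175 -0.   ] [-0.3 -0.1  0.8] [0.03 0.83 1.22 0.   1.1  0.08]
```

View pics/c9.png

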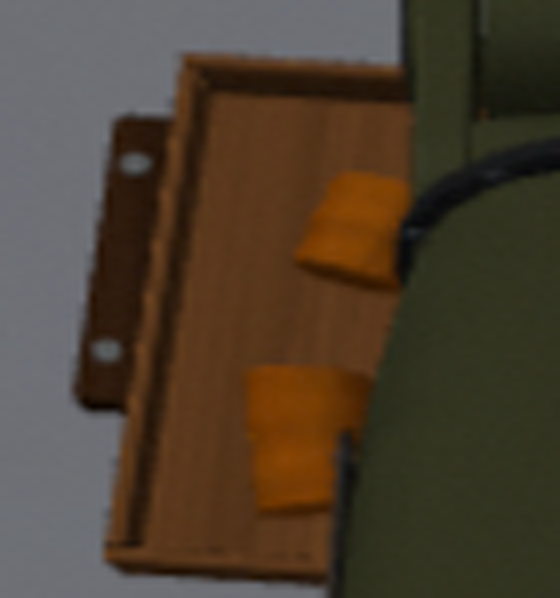

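```bash
python3 - <<'E'
from h import *
c=optics.capture("top");im=c["color"]
q=lambda p,z:ray(c,250-.45+p[0]/8,170-.4+p[1]/5.7,z)
def ang(a,b,z):
    A,B=q(a,z),q(b,z);d=B-A;print(A,B,np.degrees(np.arctan2(d[1],d[0])))
ang((108,555),(182,60),.05); ang((76,400),(115,120),.03); ang((106,349),(134,162),.03)
E
```

```text
[0.51611554 0.21976394] [0.74837644 0.20608554] -3.3703937248633387
[0.59053452 0.23642457] [0.72502791 0.22980322] -2.818498698400481
[0.61484821 0.22766964] [0.7047388  0.22249653] -3.2936813898243598
```

```bash
python3 - <<'E'
from h import *
c=optics.capture("side")
cv2.imwrite("pics/s9.png",cv2.resize(c["color"][200:310,210:350],None,fx=5,fy=5,interpolation=cv2.INTER_CUBIC)[:,:,::-1])
E
```

```text
(no output)
```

View pics/s9.png

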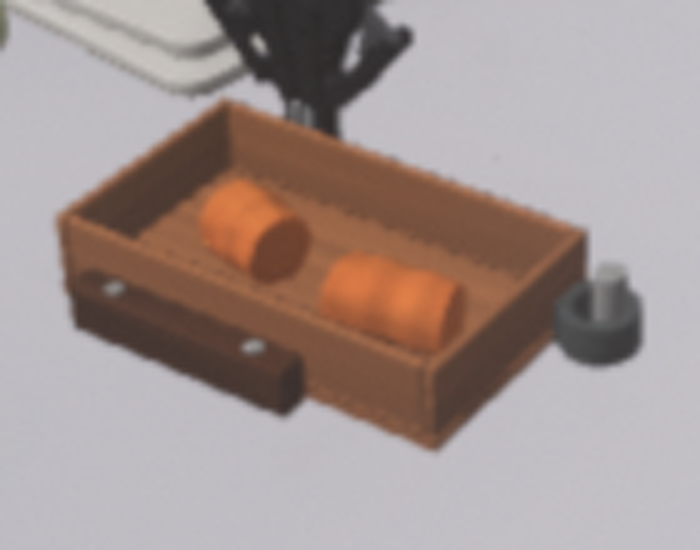

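The side view shows the eye on the peg and the tray wall parallel to the rail with a very small gap. I'll nudge another 2 mm to feel for the rail.

Call:
carry_out(travel=[[0.5,0,0],[1,0,0],[1.5,0,0],[2,0,0],[2,0,0]], turn=[-0.1,-0.2,-0.4,-0.5,-0.5], fingers=[255,255,255,255,255])

```text
t: 8.85
tool_pos: [0.6896, 0.0618, 0.0233]
eef_rot: [2.258, 2.185, 0.0]
ft_force: [1.9, -2.2, 0.5]
gripper_width: 0.0001
```

```bash
python3 look.py a10; python3 - <<'E'
from h import *
c=optics.capture("side")
cv2.imwrite("pics/s10.png",cv2.resize(c["color"][200:310,210:350],None,fx=5,fy=5,interpolation=cv2.INTER_CUBIC)[:,:,::-1])
E
```

```text
8.95 [0.6896 0.0618 0.0233] [-2.258 -2.184 -0.   ] [ 1.7 -2.2  0.7] [0.04 0.83 1.22 0.   1.1  0.07]
```

View pics/s10.png

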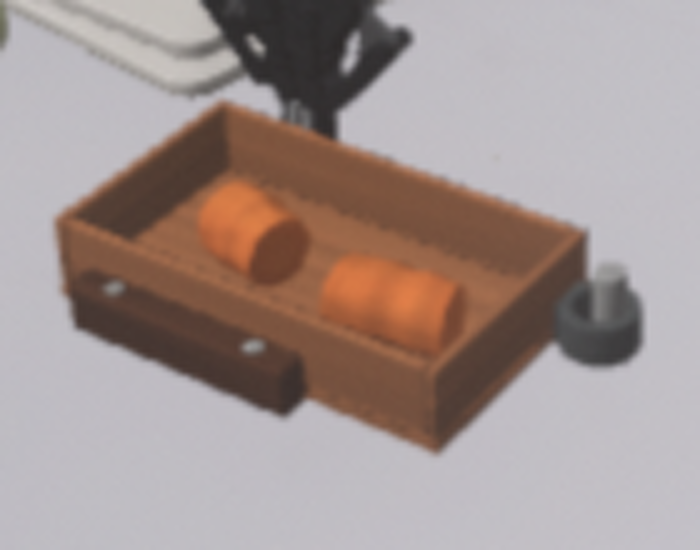

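A standing force of about 2.8 N is now present, so the tray is at the rail. I'll let go by backing straight off the face and then rising.

Call:
carry_out(travel=[[-10,0,0],[-30,0,0],[-55,0,0],[-60,0,-30],[-60,0,-80]], turn=[0,0,0,0,0], fingers=[255,255,255,255,255])

```text
t: 9.62
tool_pos: [0.6866, -0.0007, 0.1024]
eef_rot: [-2.258, -2.18, 0.004]
ft_force: [0.5, -0.5, 1.2]
gripper_width: 0.0002
```

Call:
carry_out(travel=[[-40,20,-40],[-80,40,-80],[-120,60,-80],[-160,80,-80],[-160,80,-80]], turn=[0,0,0,0,0], fingers=[255,255,255,255,255])

```text
t: 10.25
tool_pos: [0.7618, -0.166, 0.1817]
eef_rot: [-2.262, -2.179, 0.002]
ft_force: [0.3, 0.5, 0.0]
gripper_width: 0.0003
```

```bash
python3 look.py a11; python3 - <<'E'
from h import *
c=optics.capture("top");im=c["color"]
cv2.imwrite("pics/full11.png",im[:,:,::-1])
cv2.imwrite("pics/c11.png",cv2.resize(im[165:315,230:380],None,fx=4,fy=4,interpolation=cv2.INTER_CUBIC)[:,:,::-1])
E
```

```text
10.35 [ 0.7618 -0.1622  0.1827] [-2.259 -2.182  0.   ] [ 0.9  0.8 -0.9] [-0.26  0.9   0.71  0.    1.54 -0.22]
```

View pics/full11.png

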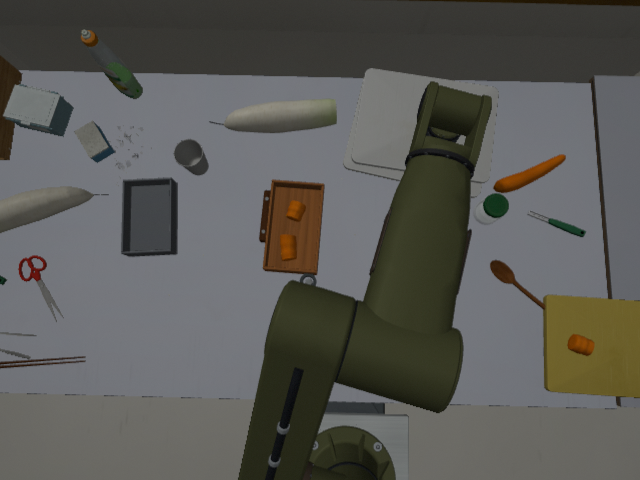

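View pics/c11.png

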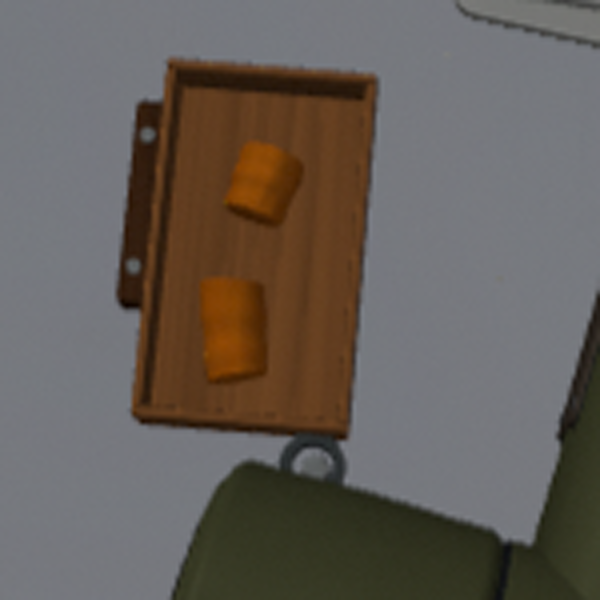

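After release, the 4× crop shows the rim corners at (134,418), (347,435), (377,78) and (170,62). The ring is on the peg and the arm is clear. The jar at (490,208) and the grey tray at (150,217) are where they started.

```bash
python3 - <<'E'
from h import *
c=optics.capture("top")
q=lambda p,z:ray(c,230-.4+p[0]/4,165-.4+p[1]/4,z)
def fit(M,P):
    M=np.array(M)/1e3;P=np.array(P);a=M-M.mean(0);b=P-P.mean(0)
    th=np.arctan2((a[:,0]*b[:,1]-a[:,1]*b[:,0]).sum(),(a*b).sum());R=np.array([[np.cos(th),-np.sin(th)],[np.sin(th),np.cos(th)]])
    t=P.mean(0)-R@M.mean(0);print(np.degrees(th),t,np.round((P-M@R.T-t)*1e3,1).tolist())
fit([(20,118),(20,-22),(260,-22),(260,118)],[q(p,.05) for p in[(134,418),(347,435),(377,78),(170,62)]])
a,b=q((133,266),.03),q((147,134),.03);d=b-a;print("rail screws",np.degrees(np.arctan2(d[1],d[0])))
a0=cv2.imread("pics/top0.png").astype(int);a1=c["color"][:,:,::-1].astype(int)
for n,(x0,x1,y0,y1) in dict(grey=(115,185,170,262),jar=(474,515,188,228)).items(): print(n,np.abs(a0-a1)[y0:y1,x0:x1].max(2).mean())
print(np.round(r.observe()["ft_force"],1))
E
```

```text
-3.1558706038456967 [0.48330651 0.10427503] [[0.8, -1.6], [1.0, 1.5], [-0.9, 1.3], [-1.0, -1.2]]
rail screws -3.26057613882607
grey 17.128260869565217
jar 19.50182926829268
[0.6 0.5 0.9]
```

```bash
python3 - <<'E'
from h import *
a0=cv2.imread("pics/top0.png",0);a1=cv2.imread("pics/full11.png",0)
for n,(x0,x1,y0,y1) in dict(grey=(115,185,170,262),jar=(470,515,185,228)).items():
    m=cv2.matchTemplate(a1[y0-10:y1+10,x0-10:x1+10],a0[y0:y1,x0:x1],cv2.TM_CCOEFF_NORMED);print(n,cv2.minMaxLoc(m)[1::2])
r.sign_off()
E
```

```text
grey (0.999334990978241, (10, 10))
jar (0.9924262762069702, (10, 10))
the job is handed in; nothing more can be done
```

I pushed the tray's free end about 95° anticlockwise round the peg with the shut fingers until its long side lay along the stop rail. I then backed off, raised the arm clear and handed the job in. That took about 10 s of the 45 s allowed.

- **Tray position:** after release the tray's angle measured −3.2° and the rail's −3.3°, so they are parallel within measuring error. Along the rail's edges the rail had read −2.4° to −2.8°, so there is about 1° of spread. I felt about 3 N when the tray reached the rail, but I did not measure the remaining gap. The eye is still on the peg and both carrot pieces are in the tray.
- **Forces:** the readings I took never went above about 4 N.
- **Bystanders:** the grey tray and the jar show no shift between the first and last pictures (template match, 0 px). A plain brightness comparison of those areas did differ (17–20 grey levels). I put that down to the last picture being brighter overall.

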